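# Index the glass turntable on by one hole

## Robot

A 7-joint arm with a two-finger parallel gripper is mounted at the origin on the work surface. World frame = base frame: x ahead of the robot, y to its left, z up, the work surface at z = 0. Lengths are in mm, angles in rad, forces in N, time in s.
With the tool pointing down it reaches from about 400 to 850 mm from the base axis. Payload 10.4 kg.
Tool frame: the origin (TCP) lies midway between the tips of the shut fingers; the grasp point (between the pads) lies 19 mm behind it; z points along the fingers, y is the line along which they close (so a half turn about z gives the same grasp; the last joint's range is limited). The gripper opens to 87 mm and grips with 3 to 60 N. Pads are 19 mm wide; open, the fingers measure 117 mm over their backs; the gripper's body (75 mm by 190 mm) begins 51 mm behind the grasp point.
Start: joints at [-1.275, 0.332, -0.065, 1.46, 0.022, 1.35, -0.088], TCP at [195.879, 593.535, 222.576] pointing down, gripper open.
Joint ranges: [-2.6, 2.6], [-0.5, 2.12], [-1.47, 1.34], [0.16, 2.42], [-1.27, 4.41], [0.06, 2.06], [-2.6, 2.6]. Speed limits (rad/s): [2.22, 2.22, 2.79, 2.79, 3.14, 3.14, 3.14].

## Interface

Orientations are given as a rotation vector (axis times angle).
In Python, from plant import bot gives the robot as it stands.
- The arm moves only by the tool apply_moves, never from a script. Its argument "deltas" is a list that holds one entry, the list of rows, each a list of 6 numbers: the shift along the tool's x, y, z in m, then the turn, a rotation vector about the tool's x, y, z in rad. In form: [[[tx, ty, tz, ax, ay, az], ...]]. A call has 1 to 10 rows; each row is the pose to reach, as a shift and turn from the pose commanded when the call began, along the tool's axes at that moment; what a row does not reach only later rows make up. A row lasts 1/8 s, in which the tool goes at most 62.5 mm and 10.7 degrees, less where a joint would pass 70% of its speed; a pose out of reach is approached as far as the arm can. A call with a gripper value outside its range is refused whole. "jaw" is the gripper's target within -1 to 1 (fully open at 1, half-way at 0, shut at -1), set as the call begins (left out, the last holds). The fingers move at their own pace and stop on an object; the grip force is fixed at half the most. Time passes only in rows, so rows that repeat a pose let the fingers close. It gives the time, the measured TCP pose, the force, the opening and the grip force at its end, in the units of the state.
- bot.state(): the state, without advancing time (a new reading comes with each control period).
- bot.capture(name): name is "side" or "top" or "wrist"; returns a dict with "color" (384x512x3 uint8, red, green, blue), "fov_y" (degrees; the focal length in pixels is half the picture's height over the tangent of half this angle, whatever the lens; pixels are square), "cx", "cy" (the principal point, pixels), "camera_from_world" (4x4, takes a point from world to camera coordinates); the wrist camera has in their place "tool_from_camera" (4x4, takes a point from camera to tool coordinates, whose origin is the TCP and whose axes are the flange's). Camera axes: x right, y down, z forward; pixel columns grow to the right and rows downward; lengths in mm; the calibration is good to about 2 mm. A picture is of the moment at which its call begins: read the wrist's pose just before it. There is no depth.
- bot.finish_job(): hands the job in; it is judged then, once.
The state is a dict: "clock": time; "joint_pos": joint angles; "dq": joint speeds; "effort": joint torques, N m; "tcp_pos": TCP position; "orientation": TCP orientation; "wrist_force": force on the tool from outside, world axes, zero at the start; "ft_torque": the same for the moment, N m; "opening": finger opening in mm; "gripper_force": force on a finger pad.
Only numpy, scipy, OpenCV 4.12 (cv2) and the standard library are available. Lean on these libraries where they do the work, as an engineer would, in place of code of your own. Each camera call takes 0.05 s, during which the arm holds its last target. There are 200 camera calls.

## Task

Move the glass turntable on by one station: draw the spring index pin by its black knob, swing the arm anticlockwise (seen from above) and let the pin drop fully home in the next hole along, then let go of it. Feel for the hole gently and never force the pin against the plate or the side of a hole. Keep the amber globe standing upright in the middle of the turntable and leave everything else on the bench where it is.

Things in the scene. Friction and masses are not known exactly. Their poses are not given: they have to be found in the camera images.
- turntable_axis (a point): Point on the turntable's vertical axis, at the height of its rubber top (60 mm above the bench). The turntable is a steel disc 180 mm across. The point's x axis points from the axis to the index pin and turns with it.
- index_base: Round green foot under the turntable, fixed to the bench, 304 mm across, 30 mm high; origin: on the turntable's axis, at bench level. On its side away from the arm stands a steel post 165 mm high with a pointer, 158 mm from the axis. On it, under the arm, lies an aluminium plate with 12 mm holes (1 mm clear all round; pin enters 8 to 9 mm) on the pin's circle of radius 125 mm.
- plate_start (a point): Point on the plate's top face, 42 mm above the bench, at the hole where the pin starts. The plate's first part, up to at most 0.39 rad on, is 1 mm higher than the rest. The rest is clamped at a different angle each time: the next hole lies 0.69 to 0.99 rad (40 to 56 degrees) anticlockwise of here. Its place is not measured: look or feel for it. The hole 0.70 rad beyond it is not wanted.
- index_pin: Index pin and knob at the end of the grey arm (24 mm wide, top 58 mm above the bench, collar 62 mm). Origin: middle of the round black knob (28 mm across, 28 mm high, red dot on top; grip it there), 125 mm from the turntable's axis, 88 mm above the bench with the pin home; rises as it is drawn. Pin: 10 mm across with a half-ball tip, 55 mm under the origin.
- draw_knob (a joint): How far the pin is drawn up, in m: 0 fully home in a hole, 0.007 to 0.009 with its tip resting on the plate, 0.022 at most. A spring pushes it down with 4.4 N when home and 0.2 N more for each mm drawn; weight 0.9 N. Clear of the hole from 0.010 on. Let go of, it springs down by itself, and drops home when it stands over a hole.
- turntable (a joint): Angle of the turntable in rad, growing anticlockwise seen from above; 0: pin in the hole where it starts. It turns stiffly (about 1 N at the knob) and stays where it is left. With the pin sprung onto the plate the arm slides round with 3 to 9 N at the knob, and is stopped dead when the pin drops into a hole. More than 30 N on the pin is forcing it.
- globe: Amber glass globe with coloured glass dabs, 93 mm across, 100 mm high, standing loose in the middle of the turntable. Origin: centre of its flat underside (60 mm across); z up.
- frit_jar: Green glass jar with white lid, 56 mm across, 80 mm high; origin under its centre. Leave alone.
- tweezers: Steel tweezers lying flat, about 185 mm long along their x, 12 mm high; origin under the middle. Leave alone.
- graphite_pad: Dark graphite pad 70 x 50 x 12 mm with a wooden handle, 165 mm long along its x; lies flat. Leave alone.
- cork_ring: Cork ring 64 mm across, 20 mm high, lying flat; origin under its centre. Leave alone.
- torch: Yellow gas torch standing on a black rubber foot 90 mm across, 220 mm high; origin under the foot. Leave alone.
- brush_pot: Blue ceramic cup 72 mm across, 90 mm high; origin under its centre. Leave alone.
- brush: Hand brush lying along its x; origin under the middle. Leave alone.
- glass_bowl: Amber glass bowl 120 mm across, 55 mm high; origin under its centre. Leave alone.
Mind the look-alikes: they are no part of the job. What is shaped like the globe but green or yellow is not meant.

How it is judged (in metres and radians):
On the way, in this order (a step that is already met when the one before it is completed fails the run):
1. the pin is drawn clear of its first hole (value of joint draw_knob above 0.009 m and value of joint turntable below 0.15 rad), for 0.1 s.
2. the arm is swung anticlockwise, off the first hole (value of joint turntable above 0.25 rad), for 0.1 s.
At the end, for the whole second after the job is handed in: The pin is fully home (within 2 mm) in the next hole along, so the turntable stands still between 0.65 and 1.04 rad, and the globe stands upright (within 0.15 rad) in the middle of the turntable (within 15 mm of its axis) (value of joint draw_knob below 0.002 m and value of joint turntable between 0.65 and 1.04 rad and not (velocity of joint turntable above 0.02 rad/s) and not (velocity of joint turntable below -0.02 rad/s) and angle between globe's own z axis and vertical below 0.15 rad and distance between globe and turntable_axis below 0.015 m); the robot touches nothing.
It fails at once if the index pin is forced: more than 30 N on it (contact force between index_pin and anything else above 30 N).
It fails at once if the globe is tipped or pushed off the middle (angle between globe's own z axis and vertical above 0.3 rad or distance between globe and turntable_axis above 0.03 m).
It fails at once if something else on the bench is moved by more than 30 mm (distance of any of frit_jar, tweezers, graphite_pad, cork_ring, torch, brush_pot, brush, glass_bowl from where it was at the start of the episode above 0.03 m).
It also fails if it takes over 70 s, if anything falls off the work surface, if the arm or the gripper's body presses on something with over 40 N, if the wrist force passes 120 N, or if a joint passes its speed limit or range.

## Working session

There is one attempt and no reset: what is moved stays moved. The work goes in short steps, Python scripts to look and compute and a tool call to move; the robot and the scene stay as the last step left them, time stands still between calls to the robot, and variables do not carry over. Pictures are saved under pics/ and viewed, at most 10 in all, crops included, and the job is handed in when it is done.

Besides the shell and the picture viewer there is one more tool, called after ">>>" by a JSON object that holds its "op" and its "data", one argument or row to a line. apply_moves: Moves the arm, as the interface text tells. Its arguments: {"type":"object","properties":{"deltas":{"type":"array"},"jaw":{"type":"number"}},"required":["deltas"]}

```bash
mkdir -p pics; cat > h.py <<'E'
import numpy as np, cv2
from scipy.spatial.transform import Rotation as R
from plant import bot
def shot(n,f=None):
    s=bot.state(); c=bot.capture(n)
    h,w=c['color'].shape[:2]; fl=h/2/np.tan(np.radians(c['fov_y'])/2)
    c['K']=np.array([[fl,0,c['cx']],[0,fl,c['cy']],[0,0,1]])
    if n=='wrist':
        T=np.eye(4);T[:3,:3]=R.from_rotvec(s['orientation']).as_matrix();T[:3,3]=s['tcp_pos']
        c['wc']=T@np.array(c['tool_from_camera'])
    else: c['wc']=np.linalg.inv(np.array(c['camera_from_world']))
    if f: cv2.imwrite('pics/'+f,cv2.cvtColor(c['color'],cv2.COLOR_RGB2BGR))
    return c
def onz(c,u,v,z):
    d=c['wc'][:3,:3]@np.linalg.inv(c['K'])@[u,v,1]; o=c['wc'][:3,3]
    return o+d*(z-o[2])/d[2]
def proj(c,p):
    q=c['K']@(np.linalg.inv(c['wc'])@np.append(p,1))[:3]; return q[:2]/q[2]
E
python3 - <<'E'
from h import *
s=bot.state();print(s)
a=shot('top','top.png');b=shot('side','side.png')
print(a['wc'][:3,3],b['wc'][:3,3],a['K'],b['K'])
E
```

```text
{'clock': 0.0, 'joint_pos': array([-1.2745821 ,  0.33286888, -0.06470025,  1.46094325,  0.02156466,
        1.34987072, -0.08849554]), 'dq': array([-8.91623681e-05,  1.96736561e-03, -3.08772219e-04,  6.29194054e-04,
        1.26000379e-04,  2.02301690e-03, -1.10418088e-03]), 'effort': array([-3.02140215e-04, -6.23261905e+01,  2.43303424e-02, -3.89904964e+01,
       -6.15267735e-02,  3.95914412e-02,  1.15812172e-04]), 'tcp_pos': array([195.77468725, 593.14614519, 221.75486543]), 'orientation': array([-4.98615472e-01, -3.10157572e+00,  2.17268613e-03]), 'wrist_force': array([0.1290881 , 0.06862093, 0.23368173]), 'ft_torque': array([ 0.00140601,  0.00927995, -0.00237132]), 'gripper_force': 0.0, 'opening': 86.71473072811703}
[ 3.88264583e+02 -5.51231053e-01  1.56941436e+03] [  448.95916919 -1296.8567413   1060.08620162] [[474.23226841   0.         258.08327266]
 [  0.         474.23226841 192.49479326]
 [  0.           0.           1.        ]] [[463.89747475   0.         248.85289945]
 [  0.         463.89747475 187.7090335 ]
 [  0.           0.           1.        ]]
```

View pics/top.png

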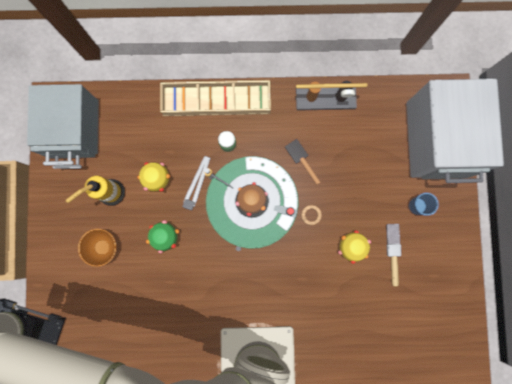

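View pics/side.png

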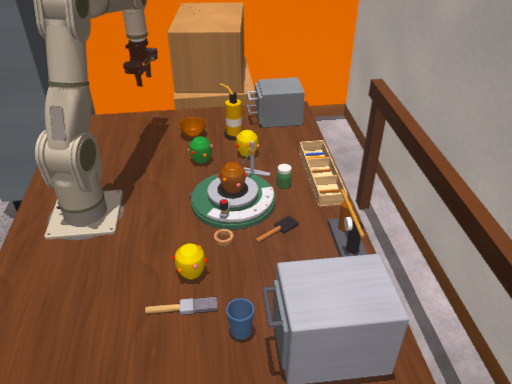

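The top view shows the turntable around (252,202), with the amber globe on it at (251,198). The red-dotted knob is at (290,211), and the plate runs anticlockwise from there towards (250,160). The look-alikes are green at (162,236) and yellow at (153,177) and (355,247). None of them stands on the turntable, so the amber one is the globe. The side view agrees, with the knob at (224,205). I'll enlarge the top view and measure.

```bash
python3 - <<'E'
from h import *
a=shot('top');b=shot('side')
im=cv2.cvtColor(a['color'],cv2.COLOR_RGB2BGR)
cv2.imwrite('pics/crop.png',cv2.resize(im[145:255,195:335],None,fx=5,fy=5,interpolation=cv2.INTER_CUBIC))
hsv=cv2.cvtColor(a['color'],cv2.COLOR_RGB2HSV)
# green foot ellipse
m=cv2.inRange(hsv,(65,80,40),(95,255,200)); m[:, :200]=0;m[:,305:]=0;m[:150]=0;m[255:]=0
ys,xs=np.nonzero(m); (c,r)=cv2.minEnclosingCircle(np.c_[xs,ys].astype(np.float32)); print('foot',c,r,onz(a,*c,30), r*(a['wc'][2,3]-30)/a['K'][0,0])
def red(c,box):
    x0,x1,y0,y1=box;h=cv2.cvtColor(c['color'],cv2.COLOR_RGB2HSV)
    m=((h[...,0]<6)|(h[...,0]>172))&(h[...,1]>170)&(h[...,2]>90); k=np.zeros_like(m);k[y0:y1,x0:x1]=1;m&=k
    ys,xs=np.nonzero(m);print(len(xs));return xs.mean(),ys.mean()
p=red(a,(282,300,203,220));print(p,onz(a,*p,102))
q=red(b,(215,234,195,210));print(q,onz(b,*q,102))
E
```

```text
foot (250.5, 203.0) 44.51133346557617 [515.75589268   8.77274495  30.        ] 144.48908390489103
0
(np.float64(nan), np.float64(nan)) [nan nan nan]
18
(np.float64(223.27777777777777), np.float64(201.38888888888889)) [ 481.93303496 -114.47088188  102.        ]<stdin>:12: RuntimeWarning: Mean of empty slice.
  ret = ret.dtype.type(ret / rcount)
```

View pics/crop.png

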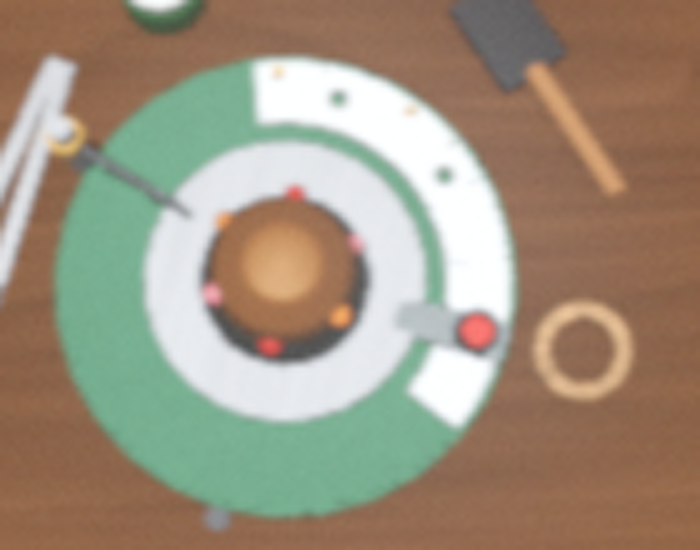

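The crop shows the red knob dot at (478,331), the next hole at (445,175), and the unwanted hole at (338,98). The foot circle is centred at (285,287) with a radius of about 230. The two small orange dots are screws, not holes.

```bash
python3 - <<'E'
from h import *
a=shot('top')
P=lambda u,v,z:onz(a,(u+.5)/5-.5+195,(v+.5)/5-.5+145,z)
c=P(285,287,30);print('axis',c)
for n,u,v,z in [('knob',478,331,102),('h1',445,175,41),('h2',338,98,41)]:
    p=P(u,v,z);d=p-c;print(n,p,np.hypot(*d[:2]),np.arctan2(d[1],d[0]))
s=bot.state();print(R.from_rotvec(s['orientation']).as_matrix().round(3))
E
```

```text
axis [518.94312157   5.12244932  30.        ]
knob [ 482.81600857 -114.20108822  102.        ] 124.67267103759568 -1.8647888218492215
h1 [ 588.77334417 -100.49181151   41.        ] 126.61213243382139 -0.9866005867245584
h2 [640.91639998 -32.11941203  41.        ] 127.53210138504824 -0.296337703102816
[[-0.95   0.313 -0.   ]
 [ 0.313  0.95  -0.001]
 [-0.    -0.001 -1.   ]]
```

```bash
cat >> h.py <<'E'
A=np.array([518.9,5.1]); PHI0=-1.865
def d(x,y,z,tang):
    """delta from measured pose to TCP (x,y,z) pointing down with tool y at world angle tang"""
    s=bot.state();M=R.from_rotvec(s['orientation']).as_matrix()
    y_=np.array([np.cos(tang),np.sin(tang),0]);z_=np.array([0,0,-1.]);T=np.c_[np.cross(y_,z_),y_,z_]
    t=M.T@(np.array([x,y,z])-s['tcp_pos'])/1000
    return np.r_[t,R.from_matrix(M.T@T).as_rotvec()].round(4).tolist()
E
python3 - <<'E'
from h import *
t=PHI0+np.pi/2
print(d(420,220,270,0.45)); print(d(482.6,-114.3,220,t))
E
```

```text
[-0.3299, -0.2843, -0.0476, -0.0005, 0.0003, 0.802]
[-0.4941, -0.5821, 0.0026, -0.0004, 0.0005, 1.5462]
```

>>> {"op": "apply_moves", "data": {
  "deltas": [
    [[-0.04,-0.034,-0.04,0,0,0.1],[-0.08,-0.068,-0.047,0,0,0.2],[-0.12,-0.103,-0.047,0,0,0.3],[-0.16,-0.138,-0.047,0,0,0.4],[-0.2,-0.172,-0.047,0,0,0.5],[-0.24,-0.207,-0.047,0,0,0.6],[-0.285,-0.245,-0.047,0,0,0.7],[-0.33,-0.284,-0.047,0,0,0.8],[-0.35,-0.319,-0.045,0,0,0.9],[-0.37,-0.354,-0.043,0,0,1.0]]
  ]
}}

```text
clock: 1.5
tcp_pos: [436.5, 139.8, 265.5]
orientation: [-1.93, -2.479, -0.0]
wrist_force: [0.1, 1.3, 0.8]
opening: 87.0
gripper_force: 0.0
```

```bash
python3 - <<'E'
from h import *
print(bot.state()['tcp_pos'],bot.state()['joint_pos'].round(2)); print(d(482.6,-114.3,190,PHI0+np.pi/2))
E
```

```text
[436.52155546 139.79652234 265.47585596] [-0.79 -0.08  0.36  1.83  0.03  1.39 -0.19]
[-0.2576, -0.0177, 0.0754, 0.0, -0.0003, 0.5422]
```

>>> {"op": "apply_moves", "data": {
  "deltas": [
    [[-0.03,-0.002,0,0,0,0.06],[-0.07,-0.005,0,0,0,0.13],[-0.11,-0.008,0,0,0,0.21],[-0.15,-0.01,0,0,0,0.3],[-0.19,-0.013,0.01,0,0,0.39],[-0.22,-0.016,0.03,0,0,0.47],[-0.245,-0.018,0.055,0,0,0.52],[-0.2576,-0.0177,0.0754,0,0,0.5422],[-0.2576,-0.0177,0.0754,0,0,0.5422],[-0.2576,-0.0177,0.0754,0,0,0.5422]]
  ],
  "jaw": 0.1
}}

```text
clock: 2.75
tcp_pos: [483.8, -111.7, 190.9]
orientation: [2.518, 1.879, 0.001]
wrist_force: [0.3, 0.3, -1.2]
opening: 47.4
gripper_force: 0.0
```

```bash
python3 - <<'E'
from h import *
print(bot.state()['tcp_pos'],bot.state()['joint_pos'].round(2),bot.state()['opening'])
c=shot('wrist','w1.png')
h=cv2.cvtColor(c['color'],cv2.COLOR_RGB2HSV)
m=(((h[...,0]<6)|(h[...,0]>172))&(h[...,1]>150)&(h[...,2]>80)).astype(np.uint8)
n,l,st,ce=cv2.connectedComponentsWithStats(m)
for i in range(1,n):
    if st[i,4]>60: print(st[i],ce[i].round(1),onz(c,*ce[i],102).round(1))
print(proj(c,[482.6,-114.3,102]),proj(c,[588.8,-100.5,41]))
E
```

```text
[ 483.76105614 -111.73564043  190.88987203] [-0.51  0.06  0.68  1.87 -0.04  1.23 -0.11] 47.41916376551685
[336   0  12  10  95] [340.5   3.9] [574.   -0.9 102. ]
[179   7  13  21 188] [185.1  17.7] [473.5  20.4 102. ]
[245 184  24  24 449] [256.2 195.6] [ 483.5 -111.4  102. ]
[256.15564138 199.38927145] [365.14300822 132.83322144]
```

View pics/w1.png

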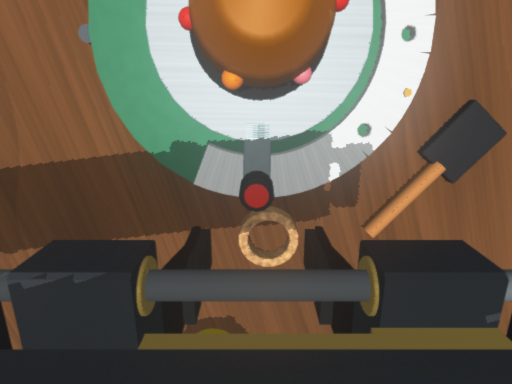

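The wrist view shows the knob dot at (256,196), the next hole at (364,130) where I predicted (365,133), and the following hole at (408,33). I'll take one settled measurement, then descend.

```bash
python3 - <<'E'
from h import *
import time
shot('side');shot('side');shot('side')
print(bot.state()['tcp_pos'],bot.state()['wrist_force'])
c=shot('wrist')
h=cv2.cvtColor(c['color'],cv2.COLOR_RGB2HSV)
m=(((h[...,0]<6)|(h[...,0]>172))&(h[...,1]>150)&(h[...,2]>80)).astype(np.uint8); m[:100]=0
n,l,st,ce=cv2.connectedComponentsWithStats(m)
i=1+st[1:,4].argmax();print(ce[i],onz(c,*ce[i],102).round(1))
g=cv2.cvtColor(c['color'],cv2.COLOR_RGB2GRAY)
for z,u,v in[(41,364,130.5),(41,408,33.5)]: print(onz(c,u,v,z))
print(d(483,-113.2,72,PHI0+np.pi/2),d(483,-113.2,110,PHI0+np.pi/2))
E
```

```text
[ 483.80316785 -111.89132844  190.86268288] [ 0.19884057  1.48531648 -0.87753546]
[255.96017699 195.5619469 ] [ 483.4 -111.4  102. ]
[588.38008161 -98.32587328  41.        ]
[639.60207046 -29.89318998  41.        ]
[-0.0014, -0.0004, 0.1187, 0.0008, -0.0007, 0.005] [-0.0014, -0.0004, 0.0807, 0.0008, -0.0007, 0.005]
```

>>> {"op": "apply_moves", "data": {
  "deltas": [
    [[0,0,0.03,0,0,0],[-0.001,-0.0004,0.06,0,0,0.005],[-0.001,-0.0004,0.085,0,0,0.005],[-0.001,-0.0004,0.1,0,0,0.005],[-0.001,-0.0004,0.112,0,0,0.005],[-0.001,-0.0004,0.1185,0,0,0.005],[-0.001,-0.0004,0.1185,0,0,0.005],[-0.001,-0.0004,0.1185,0,0,0.005]]
  ]
}}

```text
clock: 4.0
tcp_pos: [483.1, -113.4, 72.1]
orientation: [2.524, 1.87, 0.001]
wrist_force: [-0.6, -0.5, -0.1]
opening: 48.1
gripper_force: 0.0
```

```bash
python3 - <<'E'
from h import *
s=bot.state();print(s['tcp_pos'],s['wrist_force'],s['opening']); shot('wrist','w2.png')
E
```

```text
[ 483.09796597 -113.38063112   72.14955379] [-0.61930917 -0.49029432 -0.08548985] 48.05891221141235
```

View pics/w2.png

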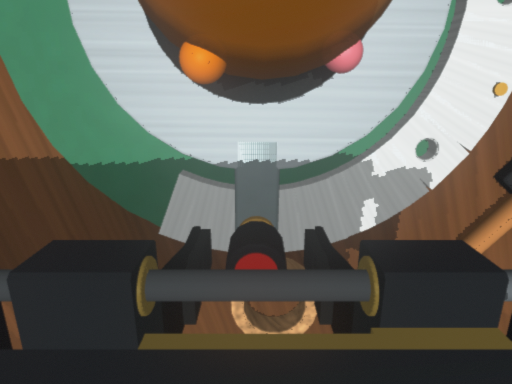

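The knob at (256,265) is centred between the finger pads at about 205 and 312. I'll close gently.

>>> {"op": "apply_moves", "data": {
  "deltas": [
    [[0,0,0,0,0,0],[0,0,0,0,0,0],[0,0,0,0,0,0],[0,0,0,0,0,0],[0,0,0,0,0,0]]
  ],
  "jaw": -0.45
}}

```text
clock: 4.68
tcp_pos: [482.7, -113.3, 71.7]
orientation: [-2.524, -1.87, -0.0]
wrist_force: [-0.1, -0.3, 0.9]
opening: 27.2
gripper_force: 30.0
```

>>> {"op": "apply_moves", "data": {
  "deltas": [
    [[0,0,-0.003,0,0,0],[0,0,-0.006,0,0,0],[0,0,-0.009,0,0,0],[0,0,-0.012,0,0,0],[0,0,-0.014,0,0,0],[0,0,-0.015,0,0,0],[0,0,-0.015,0,0,0],[0,0,-0.015,0,0,0]]
  ]
}}

```text
clock: 5.68
tcp_pos: [482.5, -113.2, 86.5]
orientation: [-2.524, -1.87, 0.0]
wrist_force: [-0.7, 0.6, -7.5]
opening: 27.7
gripper_force: 30.0
```

```bash
python3 - <<'E'
from h import *
s=bot.state();print(s['tcp_pos'],s['wrist_force'],s['opening'],s['gripper_force'])
p=s['tcp_pos']; 
c=shot('wrist')
for ax in (A,A+[0,1.5]):
    e=p[:2]-ax; r=np.hypot(*e);ph=np.arctan2(e[1],e[0]);print(r,ph)
    for th in (.1,.2,.3,.4,.5,.6,.7,.78,.8,.88): 
        # rigid rotation about the axis, in the tool frame at start
        q=ax+R.from_rotvec([0,0,th]).as_matrix()[:2,:2]@e
        print(th,d(*q,p[2],ph+th+np.pi/2))
E
```

```text
[ 482.53019998 -113.24070055   86.48748422] [-0.71521725  0.61296072 -7.54733422] 27.739522658831778 30.000697555951774
123.80340770916676 -1.8689654293171865
0.1 [0.0006, 0.0123, 0.0, -0.0003, -0.0001, -0.097]
0.2 [0.0024, 0.0246, 0.0, -0.0003, -0.0001, -0.197]
0.3 [0.0054, 0.0366, 0.0, -0.0003, -0.0001, -0.297]
0.4 [0.0096, 0.0482, 0.0, -0.0003, -0.0001, -0.397]
0.5 [0.015, 0.0593, 0.0, -0.0003, -0.0001, -0.497]
0.6 [0.0214, 0.0699, 0.0, -0.0003, -0.0001, -0.597]
0.7 [0.0289, 0.0798, 0.0, -0.0003, -0.0002, -0.697]
0.78 [0.0355, 0.0871, -0.0, -0.0003, -0.0002, -0.777]
0.8 [0.0373, 0.0889, -0.0, -0.0003, -0.0002, -0.797]
0.88 [0.0446, 0.0955, -0.0, -0.0003, -0.0002, -0.877]
125.2379968781589 -1.865446874214508
0.1 [0.0006, 0.0125, 0.0, -0.0003, -0.0001, -0.1005]
0.2 [0.0025, 0.0248, 0.0, -0.0003, -0.0001, -0.2005]
0.3 [0.0056, 0.037, 0.0, -0.0003, -0.0001, -0.3005]
0.4 [0.0099, 0.0487, 0.0, -0.0003, -0.0001, -0.4005]
0.5 [0.0154, 0.06, 0.0, -0.0003, -0.0001, -0.5005]
0.6 [0.0219, 0.0707, 0.0, -0.0003, -0.0001, -0.6005]
0.7 [0.0295, 0.0806, 0.0, -0.0003, -0.0002, -0.7005]
0.78 [0.0363, 0.088, -0.0, -0.0003, -0.0002, -0.7805]
0.8 [0.038, 0.0898, -0.0, -0.0003, -0.0002, -0.8005]
0.88 [0.0455, 0.0965, -0.0, -0.0003, -0.0002, -0.8805]
```

>>> {"op": "apply_moves", "data": {
  "deltas": [
    [[0.0001,0.0037,0,0,0,-0.03],[0.0004,0.01,0,0,0,-0.08],[0.0011,0.0162,0,0,0,-0.13],[0.002,0.0224,0,0,0,-0.18],[0.0033,0.0285,0,0,0,-0.23],[0.0049,0.0345,0,0,0,-0.28],[0.0067,0.0405,0,0,0,-0.33],[0.0089,0.0464,0,0,0,-0.38],[0.0099,0.0487,0,0,0,-0.4],[0.0099,0.0487,0,0,0,-0.4]]
  ]
}}

```text
clock: 6.98
tcp_pos: [532.5, -118.5, 86.6]
orientation: [2.102, 2.334, -0.0]
wrist_force: [-0.1, -2.3, -8.3]
opening: 27.6
gripper_force: 30.0
```

```bash
python3 - <<'E'
from h import *
s=bot.state();print(s['tcp_pos'],s['wrist_force'],s['opening'],s['gripper_force'])
p=s['tcp_pos']; c=shot('wrist','w3.png')
print(proj(c,[588.6,-99.5,41]))
E
```

```text
[ 532.48596166 -118.52891187   86.60153852] [-0.10669343 -2.2629399  -8.28437819] 27.556156180032787 30.00000092200935
[347.53383896 196.23266436]
```

View pics/w3.png

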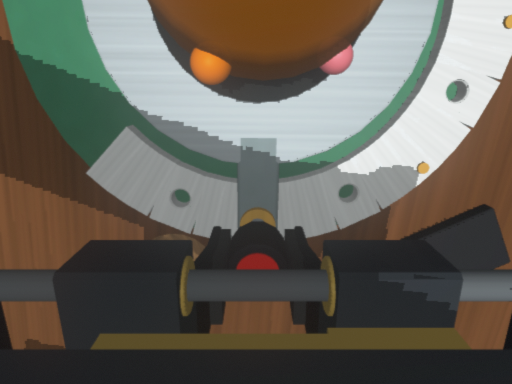

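The wrist view shows the start hole at (181,197), the next hole at (347,192), and the arm between them at column 258. The hole after that is at (457,91).

```bash
python3 - <<'E'
from h import *
s=bot.state();p=s['tcp_pos'];c=shot('wrist')
g=cv2.cvtColor(c['color'],cv2.COLOR_RGB2GRAY);H=[]
hs=cv2.cvtColor(c['color'],cv2.COLOR_RGB2HSV)
for u,v,z in [(181,197,42),(347,192,41),(457,91,41)]:
    w=g[v-14:v+15,u-14:u+15];m=(w<np.median(w)-40).astype(np.uint8)
    n,l,st,ce=cv2.connectedComponentsWithStats(m);i=1+st[1:,4].argmax()
    # bounding-box centre of the hole rim
    uu,vv=u-14+st[i,0]+(st[i,2]-1)/2,v-14+st[i,1]+(st[i,3]-1)/2
    H.append(onz(c,uu,vv,z));print(st[i],uu,vv,H[-1].round(1))
H=np.array(H)
from scipy.optimize import least_squares
ax=least_squares(lambda a:np.hypot(*(H[:,:2]-a).T)-125,A).x
an=np.arctan2(*(H[:,:2]-ax).T[::-1]);e=p[:2]-ax;ph=np.arctan2(e[1],e[0])
print('axis',ax,np.hypot(*(H[:,:2]-ax).T),an-an[0],'tcp',np.hypot(*e),ph-an[0])
E
```

```text
[  5   6  18  14 184] 180.5 195.5 [ 483.7 -109.8   42. ]
[  6   6  18  14 193] 347.5 190.5 [587.8 -95.8  41. ]
[  3   2  22  23 358] 456.5 90.0 [639.8 -29.3  41. ]
axis [520.87963495   9.63517188] [125.08313467 124.86918707 125.09983883] [0.         0.86816331 1.55676846] tcp 128.6383822790714 0.3918197494013709
```

>>> {"op": "apply_moves", "data": {
  "deltas": [
    [[0.0001,0.0037,0,0,0,-0.03],[0.0004,0.01,0,0,0,-0.08],[0.0011,0.0162,0,0,0,-0.13],[0.002,0.0224,0,0,0,-0.18],[0.0033,0.0285,0,0,0,-0.23],[0.0049,0.0345,0,0,0,-0.28],[0.0067,0.0405,0,0,0,-0.33],[0.0089,0.0464,0,0,0,-0.38],[0.0108,0.0508,0,0,0,-0.42],[0.0108,0.0508,0,0,0,-0.42]]
  ]
}}

```text
clock: 8.32
tcp_pos: [582.7, -102.7, 86.9]
orientation: [1.566, 2.721, -0.0]
wrist_force: [3.6, -4.7, -8.7]
opening: 27.3
gripper_force: 30.0
```

```bash
python3 - <<'E'
from h import *
s=bot.state();p=s['tcp_pos'];c=shot('wrist');print(p,s['wrist_force'])
cv2.imwrite('pics/w4.png',cv2.cvtColor(c['color'],cv2.COLOR_RGB2BGR))
M=R.from_rotvec(s['orientation']).as_matrix();print('tool y angle',np.arctan2(M[1,1],M[0,1]))
# angle swept about several assumed axes
for ax in ([518.9,5.1],[519,6.6],[520.9,9.6]):
    a0=np.array([482.7,-113.3])-ax;a=p[:2]-ax
    print(ax,np.arctan2(a[1],a[0])-np.arctan2(a0[1],a0[0]),np.hypot(*a))
E
```

```text
[ 582.65997081 -102.65403667   86.88753383] [ 3.64336487 -4.66533246 -8.74967133]
tool y angle 0.5262313955853659
[518.9, 5.1] 0.8310247772302319 125.20489725059802
[519, 6.6] 0.821565596138278 126.44776159098872
[520.9, 9.6] 0.8043369539328129 128.12206188747928
```

View pics/w4.png

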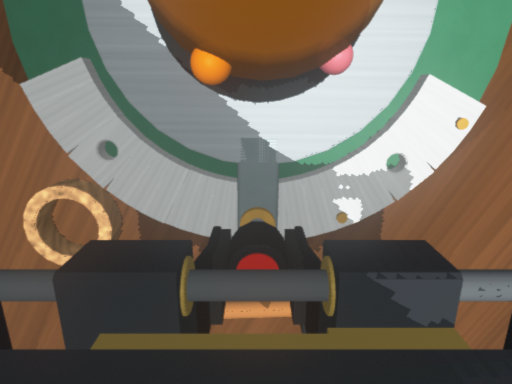

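The wrist view shows the start hole at (107,149) and the hole beyond at (397,162). The wanted hole is hidden under the arm, which is nearly there. I'll work out the remaining angle from the two visible holes.

```bash
python3 - <<'E'
from h import *
from scipy.optimize import least_squares
s=bot.state();p=s['tcp_pos'];c=shot('wrist')
g=cv2.cvtColor(c['color'],cv2.COLOR_RGB2GRAY);H=[]
for u,v,z in [(107,149,42),(397,162,41)]:
    w=g[v-14:v+15,u-14:u+15];m=(w<np.median(w)-35).astype(np.uint8)
    n,l,st,ce=cv2.connectedComponentsWithStats(m);i=1+st[1:,4].argmax()
    uu,vv=u-14+st[i,0]+(st[i,2]-1)/2,v-14+st[i,1]+(st[i,3]-1)/2
    H.append(onz(c,uu,vv,z));print(st[i],uu,vv,H[-1].round(1))
H=np.array(H)
ax=least_squares(lambda a:np.hypot(*(H[:,:2]-a).T)-125,A).x
an=np.arctan2(*(H[:,:2]-ax).T[::-1]);
# arm line in the picture: edges of the grey arm at rows 145..190, top at z=58+14.8? (arm itself does not rise: 58)
for v in (150,180): print([onz(c,u,v,58)[:2].round(1) for u in (239,278)])
q=np.array([(onz(c,239,v,58)+onz(c,278,v,58))/2 for v in (150,180,)])[:,:2].mean(0)
f=lambda x:np.arctan2(x[1]-ax[1],x[0]-ax[0])
print('axis',ax,'span',an[1]-an[0],'tcp',f(p)-an[0],'arm',f(q)-an[0],'toolx',np.pi/2)
E
```

```text
[  5   6  20  18 284] 107.5 149.5 [ 483.5 -111.1   42. ]
[  4   6  19  18 159] 396.0 162.5 [639.9 -29.7  41. ]
[array([551.9, -68.5]), array([570.8, -57.6])]
[array([560.4, -83.7]), array([579.7, -72.4])]
axis [520.78017162   8.21091389] span 1.565065577244144 tcp 0.8109636543539953 arm 0.8210070814528216 toolx 1.5707963267948966
```

>>> {"op": "apply_moves", "data": {
  "deltas": [
    [[-0.0005,0.002,0,0,0,-0.015],[-0.0008,0.004,0,0,0,-0.03],[-0.0009,0.0056,0,0,0,-0.045],[-0.0009,0.0056,0.002,0,0,-0.045],[-0.0009,0.0056,0.004,0,0,-0.045],[-0.0009,0.0056,0.004,0,0,-0.045]]
  ]
}}

```text
clock: 9.18
tcp_pos: [587.2, -99.9, 82.6]
orientation: [1.507, 2.756, 0.001]
wrist_force: [3.1, -4.0, -7.5]
opening: 27.2
gripper_force: 30.0
```

>>> {"op": "apply_moves", "data": {
  "deltas": [
    [[0,0,0,0,0,0],[0,0,0,0,0,0],[0,0,0,0,0,0]]
  ],
  "jaw": -0.2
}}

```text
clock: 9.55
tcp_pos: [587.1, -99.5, 83.0]
orientation: [1.507, 2.756, 0.001]
wrist_force: [-0.6, 0.2, -0.1]
opening: 34.8
gripper_force: 0.0
```

```bash
python3 - <<'E'
from h import *
s=bot.state();print(s['tcp_pos'],s['wrist_force'],s['opening'],s['gripper_force'])
c=shot('wrist');b=shot('side')
i1=cv2.resize(cv2.cvtColor(c['color'],cv2.COLOR_RGB2BGR)[170:330,170:350],None,fx=2.2,fy=2.2)
i2=cv2.resize(cv2.cvtColor(b['color'],cv2.COLOR_RGB2BGR)[150:230,190:290],None,fx=4.4,fy=4.4)
cv2.imwrite('pics/w5.png',np.hstack([i1,i2[:352,:400]]))
E
```

```text
[587.10115565 -99.45124357  83.00737415] [-0.64277666  0.18581971 -0.07542117] 34.802227425928955 0.0
```

View pics/w5.png

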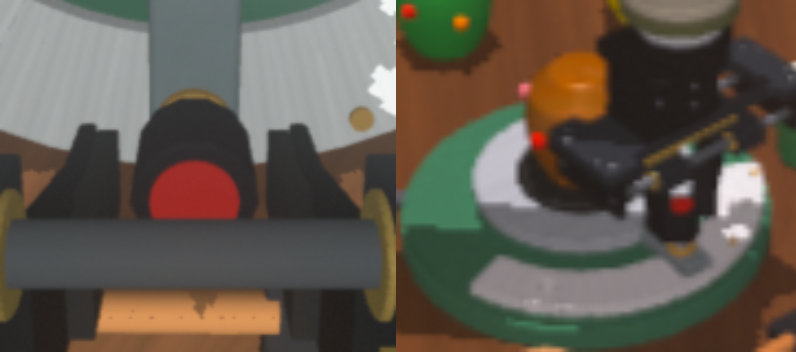

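Released: the knob at crop (195,200) stands between the open fingers with a small gap on each side. I'll check its height from the width of the dot.

```bash
python3 - <<'E'
from h import *
def wid(img):
    h=cv2.cvtColor(img,cv2.COLOR_BGR2HSV)
    m=((h[...,0]<6)|(h[...,0]>172))&(h[...,1]>150)&(h[...,2]>60);m[:150]=0;m[:,:200]=0;m[:,320:]=0
    r=m.sum(1);ys=np.nonzero(m)[0];xs=np.nonzero(m)[1];return r.max(),r.argmax(),ys.min(),ys.max(),xs.min(),xs.max()
c=shot('wrist');z=bot.state()['tcp_pos'][2];T=np.array(c['tool_from_camera']);print(T.round(3),c['K'][0,0])
w1=wid(cv2.imread('pics/w1.png'));print('w1',w1)
w2=wid(cv2.imread('pics/w2.png'));print('w2',w2)
print('w3',wid(cv2.imread('pics/w3.png')))
w=wid(cv2.cvtColor(c['color'],cv2.COLOR_RGB2BGR));print('now',w)
off=c['wc'][2,3]-z
D=w1[0]*(190.9+off-102);print('D const',D,'home2',w2[0]*(72.1+off-102),'-> z',z+off-D/w[0],off)
# top edge row predicted if home: point of dot edge towards axis, dot radius from w1
rad=12.2*(190.9+off-102)/c['K'][0,0];print('dot r',rad)
s=bot.state();ax=np.array([520,7.]);e=s['tcp_pos'][:2]-ax;u=e/np.hypot(*e)
for rr in(123,125,127):
  for zz in (102,110): 
    k=ax+u*rr; print(rr,zz,proj(c,[*(k-u*rad),zz]))
E
```

```text
[[ 1.00000e-03 -9.60000e-01 -2.80000e-01  7.71790e+01]
 [ 1.00000e+00  1.00000e-03 -1.00000e-03  1.03000e+00]
 [ 1.00000e-03 -2.80000e-01  9.60000e-01 -1.61908e+02]
 [ 0.00000e+00  0.00000e+00  0.00000e+00  1.00000e+00]] 343.6286840841997
w1 (np.int64(24), np.int64(194), np.int64(184), np.int64(207), np.int64(245), np.int64(268))
w2 (np.int64(42), np.int64(266), np.int64(253), np.int64(268), np.int64(235), np.int64(276))
w3 (np.int64(43), np.int64(267), np.int64(253), np.int64(268), np.int64(236), np.int64(278))
now (np.int64(41), np.int64(261), np.int64(243), np.int64(268), np.int64(238), np.int64(278))
D const 6021.458132728643 home2 5547.951732275126 -> z 97.90113627198122 161.9940888636935
dot r 8.907602961884995
123 102 [255.391836  240.5047106]
123 110 [255.27917536 248.32930572]
125 102 [255.35226764 244.55576188]
125 110 [255.23798305 252.56064723]
127 102 [255.31298279 248.57778758]
127 110 [255.19710112 256.76010661]
```

The dot's top edge moved from row 253 to row 243. That means the knob dropped about 10 to 11 mm relative to the tool, so it matches home and not resting on the plate. I'll open wider, retreat straight up and check.

>>> {"op": "apply_moves", "data": {
  "deltas": [
    [[0,0,0,0,0,0],[0,0,0,0,0,0],[0,0,-0.01,0,0,0],[0,0,-0.03,0,0,0],[0,0,-0.06,0,0,0],[0,0,-0.09,0,0,0],[0,0,-0.12,0,0,0],[0,0,-0.12,0,0,0],[0,0,-0.12,0,0,0]]
  ],
  "jaw": 0.1
}}

```text
clock: 10.82
tcp_pos: [586.7, -99.9, 202.5]
orientation: [-1.508, -2.756, -0.0]
wrist_force: [0.4, 0.6, -0.3]
opening: 47.9
gripper_force: 0.0
```

```bash
python3 - <<'E'
from h import *
b=shot('side');s=bot.state();print(s['tcp_pos'],s['wrist_force'])
c=shot('wrist','w6.png')
h=cv2.cvtColor(c['color'],cv2.COLOR_RGB2HSV)
m=(((h[...,0]<6)|(h[...,0]>172))&(h[...,1]>150)&(h[...,2]>60)).astype(np.uint8);m[:150]=0
n,l,st,ce=cv2.connectedComponentsWithStats(m);i=1+st[1:,4].argmax();off=c['wc'][2,3]
print(st[i],ce[i],'at z102',onz(c,*ce[i],102),'at 110',onz(c,*ce[i],110),'z from width',off-24*(190.9+162-102)/st[i,2])
cA,cB=c,b
h=cv2.cvtColor(b['color'],cv2.COLOR_RGB2HSV)
m=(((h[...,0]<6)|(h[...,0]>172))&(h[...,1]>150)&(h[...,2]>60)).astype(np.uint8)
k=onz(c,*ce[i],102);pr=proj(b,k);print('side proj home',pr,'drawn',proj(b,onz(c,*ce[i],110)))
n,l,st,ce=cv2.connectedComponentsWithStats(m)
for j in range(1,n):
    if np.hypot(*(ce[j]-pr))<12: print(st[j],ce[j])
E
```

```text
[586.44395156 -99.81322627 201.98593034] [ 0.22431686  0.85818604 -0.49506387]
[248 179  23  23 417] [258.75539568 190.07673861] at z102 [587.46828763 -97.98269379 102.        ] at 110 [586.19726042 -96.03791395 110.        ] z from width 102.14344673533463
side proj home [254.67112397 195.73697166] drawn [254.20507243 193.51408323]
[252 195   6   4  18] [254.27777778 196.38888889]
```

View pics/w6.png

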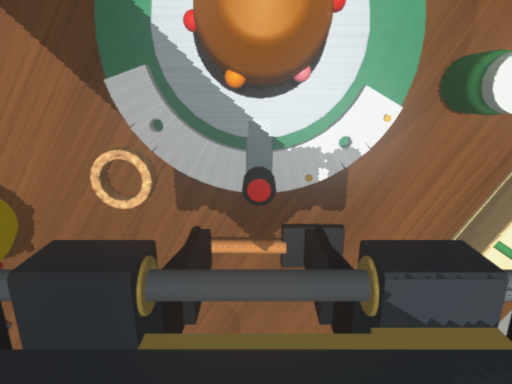

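The wrist view shows the knob at (259,190) over the wanted hole, with the first hole at (156,125) and the next one at (345,142) empty. The globe is upright in the middle. Dot width and the side view both put the dot at about 102 mm, so the pin is home.

```bash
python3 -c "
from plant import bot
print(bot.finish_job())"
```

```text
the job is handed in; nothing more can be done
None
```

I handed the job in with the turntable moved on one station: the last check before hand-in showed the pin home in the next hole (about 0.87 rad on), the knob released and the globe upright in the middle; the hand-in gave no verdict.

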